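Load a plaster mould into the drying box past its sprung flap

TASK

Load the plaster mould into the drying box: set it on the loading shelf, then with the push-stick push it in through the sprung flap until you feel it press firmly on the sprung stop somewhere inside, without ramming it. Draw the stick out so that the flap shuts behind the mould, and stand the stick back on the table, grip upright. Leave the clay ball and the roll of tape where they are.

Things in the scene. Friction and masses are not known exactly. Their poses are not given: they have to be found in the camera images.
- drying_box: Fixed bench drying box for plaster moulds, grey body with a steel roof, standing on small feet; a steel loading shelf lies before its mouth. Origin on the table under the middle of the mouth; +x points level into the box, y across it, z up. Body from x = 0 to 213 mm, 100 mm wide, roof at z = 106 mm. The mouth (x = 0) is 66 mm wide and 48 mm high, from z = 40 to 88 mm.
- loading_shelf (a point): Middle of the loading shelf, on its top (x = -56, z = 40 mm in the box's frame, axes as the box's). Shelf and inner floor are one level deck, from x = -112 mm (outer end) to the back of the box. Two steel rails run along the shelf to the mouth: 10 mm high, 6 mm thick, 66 mm apart; the channel inside the box is 66 mm wide as well.
- box_inside (a point): Point on the inner floor (x = 106, z = 40 mm in the box's frame). Farther in, out of sight, is a sprung stop plate that ends the mould's travel: its face rests somewhere between x = 156 and 178 mm, set differently each time; it yields 9 mm at 1.2 N per mm, then is hard. Before that, the push changes by several N as the flap drops off the mould: that is not the stop.
- flap (a joint): Sprung metal flap closing the mouth: 63 mm wide, 46 mm high, hinged along the head of the mouth (x = 4, z = 88 mm in the box's frame). rad: 0 = shut, grows as its lower edge swings into the box, to 1.5; it cannot swing outward. The spring pushes back with 1 to 2 N at the edge. It rides on whatever is under it; it drops behind the mould once that is about 50 mm past the mouth.
- mould: Closed two-piece plaster mould, a white block 100 long (x) x 58 wide (y) x 36 mm high with two dark rubber bands and a pour hole on top; about 0.4 kg. Origin at the centre of its underside. Either end may go in first; sliding it on the deck takes about 2 to 5 N, up to 9 N while the flap bears on it.
- push_stick: Wooden push-stick, about 0.16 kg, standing on the table: an upright grip 36 long (x) x 26 wide (y) x 64 mm high, and from its foot a straight bar 26 wide x 22 mm high to a rubber-faced tip at x = +122 mm. Origin at the centre of the grip's underside (level with the bar's); +x points to the tip.
- clay_ball: Bystander: grey clay ball, 45 x 53 x 40 mm, origin under its centre on the table.
- masking_tape: Bystander: roll of masking tape lying flat, 96 mm across, 25 mm high, origin under its centre.

How it is judged:
On the way, in this order (a step that is already met when the one before it is completed fails the run):
1. the mould is going in through the mouth and holds the flap open (value of joint flap above 0.8 rad and x of mould in the frame of drying_box between -0.02 and 0.08 m), for 0.1 s.
2. the push-stick presses the mould onto the sprung stop inside with more than 2.5 N (contact force between mould and buffer_c0 above 2.5 N and contact force between push_stick and mould above 2.5 N), for 0.1 s.
At the end, for the whole second after the job is handed in: The flap is shut (under 0.06 rad), the mould lies flat on the box's floor wholly behind it (centre more than 98 mm inside the mouth, within 10 mm of the middle), and the push-stick stands upright and still on the table (its underside within 6 mm of the table top, tilt under 0.1 rad) (value of joint flap below 0.06 rad and x of mould in the frame of drying_box above 0.098 m and y of mould in the frame of drying_box between -0.01 and 0.01 m and z of mould in the frame of drying_box between 0.036 and 0.045 m and angle between mould's own z axis and vertical below 0.08 rad and linear speed of each of mould, push_stick below 0.02 m/s and height (world z) of push_stick between -0.004 and 0.006 m and angle between push_stick's own z axis and vertical below 0.1 rad); the robot touches nothing.
It fails at once if the mould is rammed onto the stop with more than 30 N (contact force between mould and buffer_c0 above 30 N).
It fails at once if the clay ball or the tape is moved by more than 30 mm (distance of any of clay_ball, masking_tape from where it was at the start of the episode above 0.03 m).
It also fails if it takes over 64 s, if anything falls off the work surface, if the arm or the gripper's body presses on something with over 40 N, if the wrist force passes 120 N, or if a joint passes its speed limit or range.

ROBOT

A 7-joint arm with a two-finger parallel gripper is mounted at the origin on the work surface; the furniture and walls round the work are solid. World frame = base frame: x ahead of the robot, y to its left, z up, the work surface at z = 0. Lengths are in m, angles in rad, forces in N, time in s.
With the tool pointing down it reaches from about 0.425 to 0.925 m from the base axis. Payload 6.8 kg.
Tool frame: the origin (TCP) lies at the very end of the fingers, on their centre line; the grasp point (between the pads) lies 19 mm behind it; z points along the fingers, y is the line along which they close (so a half turn about z gives the same grasp; the last joint's range is limited). The gripper opens to 85 mm and grips with 20 to 120 N. Pads are 22 mm wide; open, the fingers measure 114 mm over their backs; the gripper's body (76 mm by 85 mm) begins 54 mm behind the grasp point. The pads swing forward as they close: fully open they stand 13 mm farther back than shut.
Start: joints at [1.238, 0.477, 0.022, 1.555, -0.011, 1.109, -0.083], TCP at [0.15, -0.658, 0.231] pointing down, gripper open.
Joint ranges: [-2.96, 2.96], [-0.34, 2.1], [-1.41, 1.46], [0.24, 2.44], [-1.37, 4.51], [0.17, 1.92], [-2.96, 2.96]. Speed limits (rad/s): [2.39, 2.39, 3.14, 3.14, 3.14, 3.14, 3.14].

INTERFACE

Orientations are given as a unit quaternion [w, x, y, z].
In Python, from station import bot gives the robot as it stands.
- The arm moves only by the shell command python3 nudge.py 'ROWS' [FORCE]. ROWS is one flat JSON list of numbers that holds 1 to 20 rows one after another, with no inner brackets; each row has 5 numbers: dx, dy, dz in shares of the most that a row can go, 1 being 50 mm, then a turn about the tool's z in rad, then the opening from 0.0 (shut) to 1.0 (fully open); each row shifts and turns the commanded pose from where the row before left it, along the tool's axes as they then stand; what a row does not reach is not made up. A row lasts 1/10 s, in which the tool goes at most 0.05 m and 0.15 rad, less where a joint would pass 70% of its speed; a pose out of reach is approached as far as the arm can. The fingers move at their own pace and stop on an object; FORCE is the grip in N (left out, the last holds). Time passes only in rows, so rows that do not move let the fingers close. It prints the time, the measured TCP pose, the force, the opening and the grip force at its end. Input that does not fit is refused with a message, and nothing moves.
- bot.get_obs(): the state, without advancing time (a new reading comes with each control period).
- bot.read_camera(name): name is "scene" or "top" or "wrist"; returns the picture (400x640x3 uint8, blue, green, red); there is no depth.
- bot.camera_info(name): a dict with "vertical_fov" (degrees; the focal length in pixels is half the picture's height over the tangent of half this angle, whatever the lens; pixels are square), "cx", "cy" (the principal point, pixels), "k1" (the pictures are not rectified: a ray, as slopes to the right and down, at radius r is drawn at 1 + k1 r^2 times it, then the intrinsics apply), "view" (4x4, takes a point from world to camera coordinates); the wrist camera has in their place "hand_eye" (4x4, takes a point from camera to tool coordinates, whose origin is the TCP and whose axes are the flange's). Camera axes: x right, y up, looking along -z (the intrinsics and any distortion apply to the point x, -y, -z); pixel columns grow to the right and rows downward; lengths in m; the calibration is good to about 2 mm. A picture is of the moment at which its call begins: read the wrist's pose just before it. camera_info takes no time and is no camera call.
- bot.hand_in(): hands the job in; it is judged then, once.
The state is a dict: "t": time; "q": joint angles; "joint_vel": joint speeds; "joint_torque": joint torques, N m; "eef_pos": TCP position; "tool_rot": TCP orientation; "contact_force": force on the tool from outside, world axes, zero at the start; "torque": the same for the moment, N m; "gripper_width": opening from 0.0 (shut) to 1.0 (fully open); "grasp_force": force on a finger pad.
Only numpy, scipy, OpenCV 4.12 (cv2) and the standard library are available. Lean on these libraries where they do the work, as an engineer would, in place of code of your own. Each camera call takes 0.05 s, during which the arm holds its last target. There are 200 camera calls.

## Working session

There is one attempt and no reset: what is moved stays moved. The work goes in short steps, Python scripts to look and compute and a shell command to move; the robot and the scene stay as the last step left them, time stands still between calls to the robot, and variables do not carry over. Pictures are saved under pics/ and viewed, at most 10 in all, crops included, and the job is handed in when it is done.

```bash
ls; mkdir -p pics
python3 - <<'E'
from station import bot
import cv2,numpy as np
o=bot.get_obs();print(o)
for n in("scene","top"):
    cv2.imwrite(f"pics/{n}0.png",bot.read_camera(n))
for n in("scene","top","wrist"):print(n,bot.camera_info(n))
E
```

```text
nudge.py
pics
station.py
{'t': 0.0, 'q': array([ 1.23790659,  0.47781805,  0.0223548 ,  1.55644933, -0.0115293 ,
        1.10928775, -0.08312205]), 'joint_vel': array([ 0.00116629,  0.00022496,  0.00108893, -0.00040424, -0.00054007,
        0.00093398, -0.00089324]), 'joint_torque': array([ 6.92622743e-04, -5.96452117e+01,  1.60786740e+00, -2.81192029e+01,
        1.23925356e-02,  9.30491136e-03,  9.73416803e-06]), 'eef_pos': array([ 0.15031202, -0.65744685,  0.23031486]), 'tool_rot': array([-9.02917047e-04,  9.93691432e-01,  1.12144977e-01, -1.61156308e-04]), 'contact_force': array([ 0.24604472,  0.50995025, -0.51019624]), 'torque': array([-0.02178366, -0.01106815,  0.00026504]), 'grasp_force': 0.0, 'gripper_width': 1.0008712369261568}
scene {'vertical_fov': 54.4602628984564, 'cx': 315.0288972613839, 'cy': 206.47685147224766, 'k1': -0.028661239956270085, 'view': array([[-0.29835267,  0.95439866,  0.01043497,  0.29332774],
       [-0.73863635, -0.23780017,  0.63076733,  0.23002982],
       [ 0.60448493,  0.18048347,  0.77590185, -1.15759168],
       [ 0.        ,  0.        ,  0.    
[... 169 characters left out ...]
-0.99962976, -0.00847289, -0.18924631],
       [ 0.98878807, -0.02682119,  0.14689714, -0.44398474],
       [-0.14707001, -0.00457965,  0.98911548, -0.87682226],
       [ 0.        ,  0.        ,  0.        ,  1.        ]])}
wrist {'vertical_fov': 63.03569342840793, 'cx': 319.49231698145934, 'cy': 193.52982582823026, 'k1': 0.006751989949897301, 'hand_eye': array([[ 7.47387796e-04,  9.50838622e-01,  3.09685900e-01,
         7.94884155e-02],
       [ 9.99999701e-01, -6.49191382e-04, -4.20139675e-04,
         4.34952071e-04],
       [-1.98439613e-04,  3.09686121e-01, -9.50838823e-01,
        -1.43250932e-01],
       [ 0.00000000e+00,  0.00000000e+00,  0.00000000e+00,
         1.00000000e+00]])}
```

View pics/scene0.png

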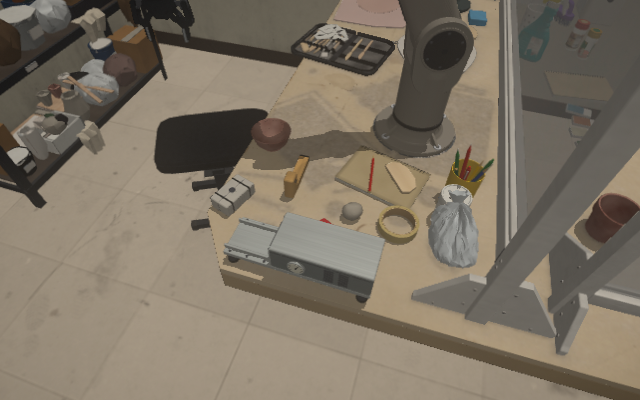

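View pics/top0.png

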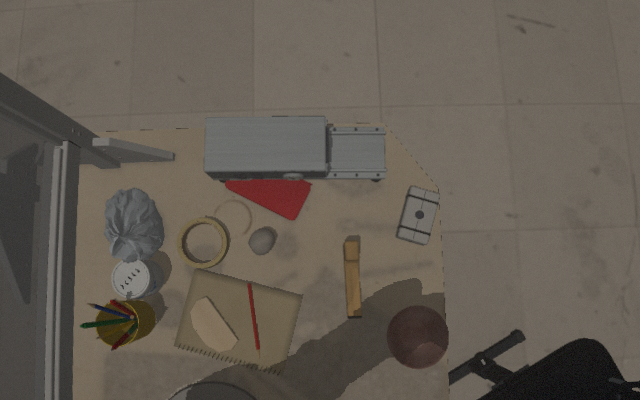

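The scene view shows the mould at about (233,195), the stick grip near (290,183), the shelf at (255,240) and the box at (330,255). In the top view the mould is at (418,214), the stick runs from the grip at (351,242) to the tip at (354,315), and the box's mouth is at about (327,150), opening to the right. I'll enlarge both.

```bash
cat > h.py <<'E'
import numpy as np,cv2
from station import bot
from scipy.spatial.transform import Rotation as R
def ray(n,u,v,T=None):
    c=bot.camera_info(n);f=200/np.tan(np.radians(c["vertical_fov"]/2))
    x,y=(u-c["cx"])/f,(v-c["cy"])/f
    K=np.eye(3);p=cv2.undistortPoints(np.array([[[x,y]]]),K,np.array([c["k1"],0,0,0.]))[0,0]
    d=np.array([p[0],-p[1],-1])
    M=np.linalg.inv(c["view"]) if T is None else T@c["hand_eye"]
    return M[:3,3],M[:3,:3]@d
def atz(n,u,v,z,T=None):
    o,d=ray(n,u,v,T);return o+d*(z-o[2])/d[2]
def tri(*rs):
    A=0;b=0
    for o,d in rs:
        d=d/np.linalg.norm(d);P=np.eye(3)-np.outer(d,d);A=A+P;b=b+P@o
    x=np.linalg.solve(A,b)
    return x,[np.linalg.norm(np.cross(x-o,d/np.linalg.norm(d))) for o,d in rs]
def pose():
    o=bot.get_obs();T=np.eye(4);w=o["tool_rot"];T[:3,:3]=R.from_quat([w[1],w[2],w[3],w[0]]).as_matrix();T[:3,3]=o["eef_pos"];return T
E
python3 - <<'E'
import cv2
a=cv2.imread("pics/top0.png")[110:325,200:445];cv2.imwrite("pics/topc.png",cv2.resize(a,None,fx=2.75,fy=2.75,interpolation=cv2.INTER_CUBIC))
a=cv2.imread("pics/scene0.png")[145:305,205:390];cv2.imwrite("pics/scenec.png",cv2.resize(a,None,fx=3.7,fy=3.7,interpolation=cv2.INTER_CUBIC))
E
```

```text
(no output)
```

View pics/topc.png

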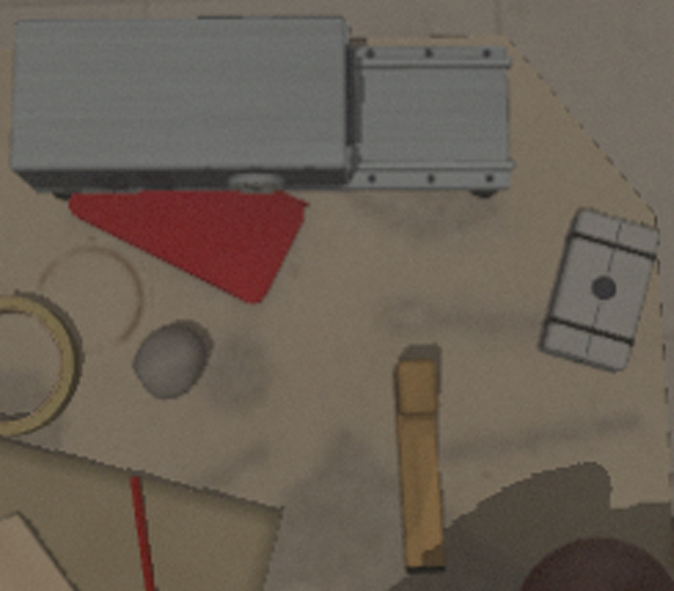

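View pics/scenec.png

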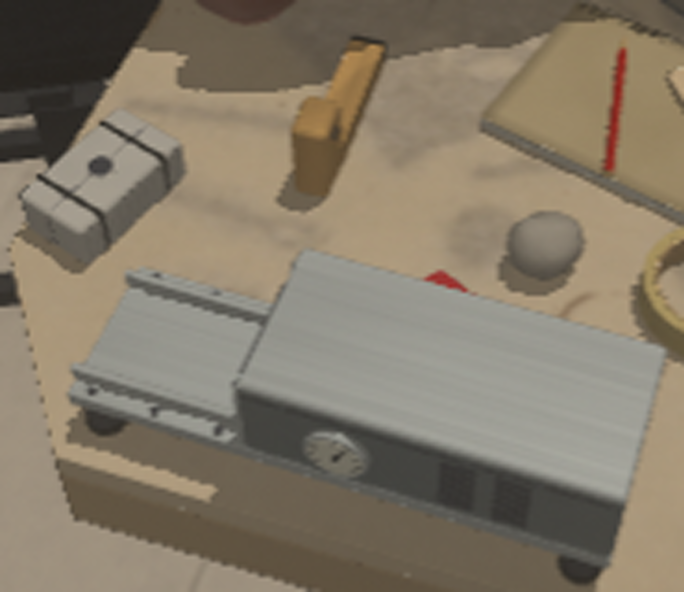

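Run:
```python
from h import *
P={"hole":((603,288),(100,166)),"bandA-":((656,257),(40,178)),"bandA+":((570,235),(105,216)),"bandB-":((634,344),(103,122)),"bandB+":((553,321),(165,161)),
"roofMN":((350,168),(305,252)),"roofBN":((12,165),(665,350)),"roofMF":((345,17),(238,382)),"roofBF":((18,20),(625,498)),
"railF":((510,47),(72,368)),"railN":((512,163),(130,270)),"tip-":((442,568),(352,38)),"tip+":((408,568),(385,44)),"gripouter-":((436,362),(292,125)),"gripouter+":((398,364),(328,130))}
for k,(a,b) in P.items():
    r1=ray("top",200+a[0]/2.75-.3,110+a[1]/2.75-.3);r2=ray("scene",205+b[0]/3.7-.3,145+b[1]/3.7-.3)
    x,e=tri(r1,r2);print(k,x.round(4),np.round(e[0]*1e3,1))
```

```text
hole [ 0.4131 -0.3923  0.0368] 0.1
bandA- [ 0.433  -0.4287  0.034 ] 1.7
bandA+ [ 0.45   -0.3721  0.0349] 0.3
bandB- [ 0.3745 -0.4102  0.0347] 1.6
bandB+ [ 0.3919 -0.3571  0.0315] 1.4
roofMN [ 0.4856 -0.2212  0.0995] 2.3
roofBN [ 0.4932 -0.009   0.105 ] 0.6
roofMF [ 0.5835 -0.2219  0.1059] 1.1
roofBF [ 0.5886 -0.0114  0.1054] 1.0
railF [ 0.5755 -0.3329  0.0569] 2.1
railN [ 0.4968 -0.3318  0.0521] 1.2
tip- [ 0.2304 -0.2785  0.0213] 0.1
tip+ [ 0.2308 -0.2545  0.0228] 1.3
gripouter- [ 0.3643 -0.2747  0.0655] 1.1
gripouter+ [ 0.3635 -0.25    0.068 ] 1.1
```

Triangulation agrees with the given sizes: mould top about 36 mm, roof about 105 mm, stick grip about 66 mm and bar about 22 mm. I'll move over the mould and align with it.

The manual's scale: shifts go in shares of 50 mm. Converting my numbers, 0.0315 m is 0.63, -0.02 m is -0.4.

```bash
python3 nudge.py '[0.63, -0.4, 0.06, 0, 1, 0.63, -0.4, 0.06, 0, 1, 0.63, -0.4, 0.06, 0, 1, 0.63, -0.4, 0.06, 0, 1, 0.63, -0.4, 0.06, 0, 1, 0.63, -0.4, 0.06, 0, 1, 0.63, -0.4, 0.06, 0, 1, 0.63, -0.4, 0.06, 0, 1, 0.63, -0.4, 0.06, 0, 1, 0.63, -0.4, 0.06, 0, 1, 0, 0, 0, 0.1, 1, 0, 0, 0, 0.1, 1, 0, 0, 0, 0.1, 1, 0, 0, 0, 0.1, 1, 0, 0, 0, 0.11, 1, 0, 0, 0, 0, 1, 0, 0, 0, 0, 1]'
python3 - <<'E'
from h import *
T=pose();im=bot.read_camera("wrist");np.save("T1.npy",T)
cv2.imwrite("pics/w1.png",im);print(T.round(4),bot.get_obs()["q"].round(3))
E
```

```text
t: 1.8
eef_pos: [0.4129, -0.3927, 0.2011]
tool_rot: [-0.0, 0.99, -0.141, -0.0]
contact_force: [-0.3, 0.6, -0.4]
gripper_width: 0.998
grasp_force: 0.0
[[ 9.605e-01 -2.784e-01 -5.000e-04  4.129e-01]
 [-2.784e-01 -9.605e-01  3.000e-04 -3.927e-01]
 [-5.000e-04 -1.000e-04 -1.000e+00  2.011e-01]
 [ 0.000e+00  0.000e+00  0.000e+00  1.000e+00]] [ 0.663  0.337 -0.015  1.842  0.006  0.963 -1.208]
```

View pics/w1.png

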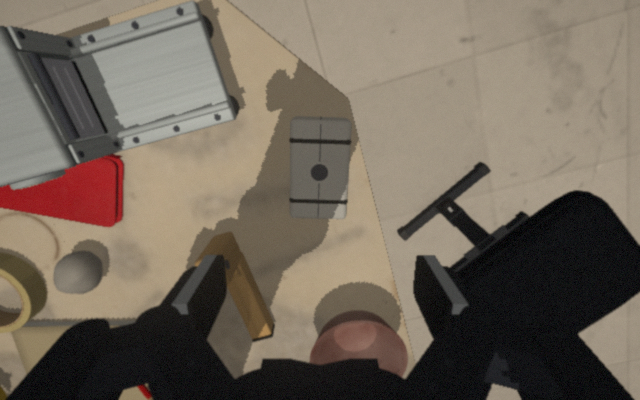

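Wrist view: the mould is straight below, with the hole at (319,172), bands at (290,141)-(350,142) and (290,201)-(347,202), and screws along both shelf rails.

Run:
```python
from h import *
T=np.load("T1.npy")
A=lambda u,v,z:atz("wrist",u,v,z,T)[:2]
print("hole",A(319,172,.036), tri(ray("wrist",319,172,T),ray("top",200+603/2.75-.3,110+288/2.75-.3))[0])
b=[A(*p,.036) for p in((290,141),(350,142.5),(290,201),(347.5,202))];print(np.round(b,4))
ang=lambda d:np.degrees(np.arctan2(d[1],d[0]))
print([ang(x) for x in(b[0]-b[1],b[2]-b[3],b[0]-b[2],b[1]-b[3],)],np.mean(b,0))
N=[A(*p,.05) for p in((218,117),(177,128),(133,140))];F=[A(*p,.05) for p in((183,10),(135,24),(88,39))]
print(np.round(N,4),np.round(F,4),ang(N[2]-N[0]),ang(F[2]-F[0]))
print("mid",(np.array(N)+F)/2)
im=cv2.imread("pics/w1.png")[0:200,0:250];cv2.imwrite("pics/w1c.png",cv2.resize(im,None,fx=3,fy=3,interpolation=cv2.INTER_CUBIC))
```

```text
hole [ 0.41407535 -0.39296274] [ 0.41355116 -0.39290684  0.03411884]
[[ 0.4506 -0.375 ]
 [ 0.4335 -0.4291]
 [ 0.3934 -0.3567]
 [ 0.3764 -0.4118]]
[np.float64(72.44411630070329), np.float64(72.82063977555173), np.float64(-17.735814585540172), np.float64(-16.863864305486324)] [ 0.41348908 -0.39317241]
[[ 0.4901 -0.3224]
 [ 0.4912 -0.2839]
 [ 0.4923 -0.2416]] [[ 0.5758 -0.3266]
 [ 0.5771 -0.2853]
 [ 0.5776 -0.2435]] 88.41562349079136 88.73232570539558
mid [[ 0.53292577 -0.32449189]
 [ 0.53418911 -0.28456922]
 [ 0.53496267 -0.24254051]]
```

View pics/w1c.png

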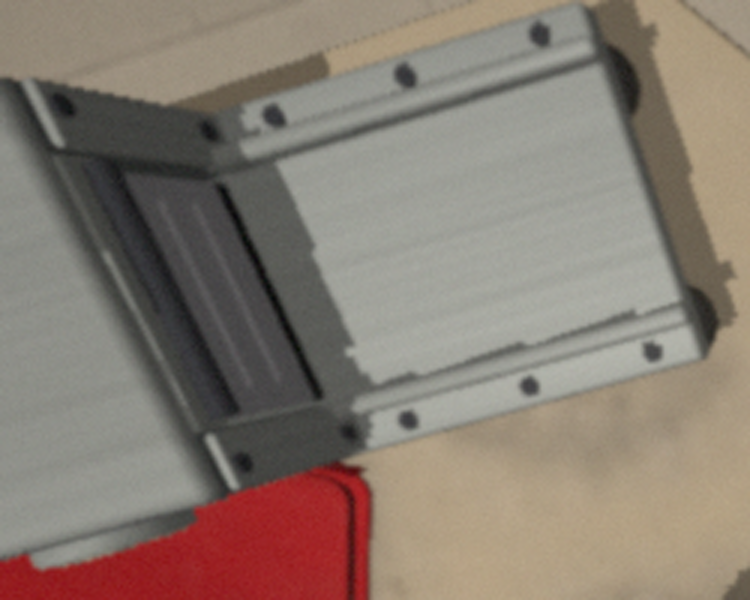

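Run:
```python
from h import *
T=np.load("T1.npy")
A=lambda u,v,z:atz("wrist",u/3-.33,v/3-.33,z,T)[:2]
ang=lambda d:np.degrees(np.arctan2(d[1],d[0]))
N=np.array([A(*p,.04) for p in((653,352),(529,386),(408,420))]);F=np.array([A(*p,.04) for p in((540,34),(405,75),(273,116))])
print(N.round(4),F.round(4),ang(N[2]-N[0]),ang(F[2]-F[0]));print("mid",(N+F)/2)
print("shelf end",A(703,357,.04),A(588,5,.04),"flap foot deck",A(318,398,.042),A(222,188,.042))
tc=lambda u,v,z:atz("top",200+u/2.75-.3,110+v/2.75-.3,z)[:2]
N=np.array([tc(*p,.04) for p in((486,178),(431,178),(372,178))]);F=np.array([tc(*p,.04) for p in((486,53),(429,52),(371,53))])
print(N.round(4),F.round(4));print("topmid",(N+F)/2, tc(511,187,.04),tc(510,40,.04))
```

```text
[[ 0.4903 -0.3187]
 [ 0.4913 -0.2784]
 [ 0.492  -0.2382]] [[ 0.5788 -0.3206]
 [ 0.5797 -0.2804]
 [ 0.5804 -0.2401]] 88.75944408911712 88.81453753472215
mid [[ 0.53452687 -0.31964573]
 [ 0.53550667 -0.27938054]
 [ 0.53623164 -0.23913245]]
shelf end [ 0.48468769 -0.33269487] [ 0.58165668 -0.33611308] flap foot deck [ 0.50567817 -0.21606879] [ 0.56698682 -0.21808923]
[[ 0.4899 -0.3165]
 [ 0.4909 -0.2793]
 [ 0.492  -0.2393]] [[ 0.5777 -0.3206]
 [ 0.5794 -0.2814]
 [ 0.5798 -0.2415]]
topmid [[ 0.53382318 -0.31857199]
 [ 0.53517127 -0.28033174]
 [ 0.53588358 -0.24041512]] [ 0.48328997 -0.33318098] [ 0.58660426 -0.33765027]
```

Converted, 0.04 m is 0.8, 0.026 m is 0.52.

```bash
python3 nudge.py '[0, 0, 0.8, 0.018, 1, 0, 0, 0.8, 0, 1, 0, 0, 0.8, 0, 1, 0, 0, 0.8, 0, 1, 0, 0, 0.52, 0, 1, 0, 0, 0, 0, 1, 0, 0, 0, 0, 0, 0, 0, 0, 0, 0, 0, 0, 0, 0, 0, 0, 0, 0, 0, 0, 0, 0, 0, 0, 0, 0, 0, 0, 0, 0]' 60
```

```text
t: 3.05
eef_pos: [0.4142, -0.3938, 0.0175]
tool_rot: [0.001, 0.989, -0.151, 0.002]
contact_force: [-0.7, 1.1, 7.2]
gripper_width: 0.662
grasp_force: 65.9
```

Converted, -0.04 m is -0.8, -0.03 m is -0.6.

```bash
python3 nudge.py '[0, 0, -0.6, 0, 0, 0, 0, -0.8, 0, 0, 0, 0, -0.8, 0, 0, 0, 0, -0.6, 0, 0, 0.326, -0.58, 0, 0, 0, 0.326, -0.58, 0, 0, 0, 0.326, -0.58, 0, 0, 0, 0.326, -0.58, 0, 0, 0, 0.326, -0.58, 0, 0, 0, 0, 0, 0, 0.129, 0, 0, 0, 0, 0.129, 0, 0, 0, 0, 0.129, 0, 0, 0, 0, 0.129, 0, 0, 0, 0, 0.129, 0, 0, 0, 0, 0.129, 0, 0, 0, 0, 0.129, 0, 0, 0, 0, 0.129, 0, 0, 0, 0, 0.129, 0, 0, 0, 0, 0.129, 0]'
python3 nudge.py '[0, 0, 0, 0, 0, 0, 0, 0, 0, 0]'
python3 - <<'E'
from h import *
T=pose();x=T[:3,0];print(T.round(4),np.degrees(np.arctan2(x[1],x[0])),bot.get_obs()["q"].round(2))
cv2.imwrite("pics/w2.png",bot.read_camera("wrist"))
np.save("T2.npy",T)
E
```

```text
t: 4.95
eef_pos: [0.5338, -0.2786, 0.1559]
tool_rot: [0.0, -0.697, 0.717, -0.0]
contact_force: [0.3, -0.4, -3.6]
gripper_width: 0.659
grasp_force: 66.8
t: 5.15
eef_pos: [0.5339, -0.2786, 0.1557]
tool_rot: [0.0, -0.701, 0.714, -0.0]
contact_force: [0.1, 0.6, -4.5]
gripper_width: 0.663
grasp_force: 66.8
[[-1.860e-02 -9.998e-01  3.000e-04  5.339e-01]
 [-9.998e-01  1.860e-02 -1.000e-04 -2.786e-01]
 [ 0.000e+00 -3.000e-04 -1.000e+00  1.557e-01]
 [ 0.000e+00  0.000e+00  0.000e+00  1.000e+00]] -91.06401536169179 [ 0.19  0.45  0.24  1.82 -0.13  0.89 -2.66]
```

View pics/w2.png

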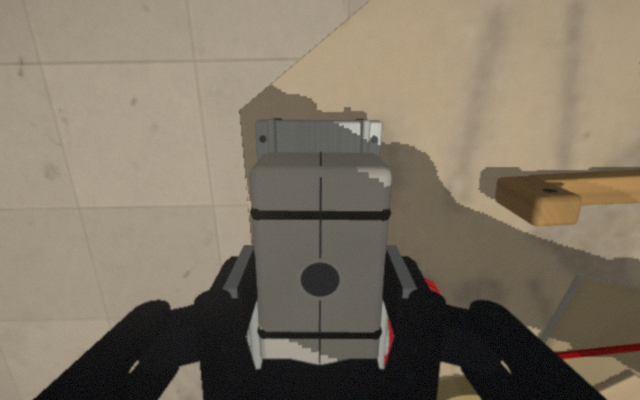

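The mould is held squarely, with its hole at (320,280). The shelf's outer screws, at (262,139) and (376,139), straddle it evenly.

Run:
```python
from h import *
T=np.load("T2.npy")
O=np.array([.5367,-.222]);e=np.array([.0227,.9997]);n=np.array([-.9997,.0227])
for nme,p,z in(("hole",(320,280),.1755),("s1",(262.5,139),.04),("s2",(376,139),.04),("corner",(256,121),.04)):
    q=atz("wrist",*p,z,T)[:2];print(nme,q.round(4),((q-O)@e).round(4),((q-O)@n).round(4))
d=T[:2,3]-O;print(d@e,d@n)
```

```text
hole [ 0.5338 -0.2787] -0.0567 0.0016
s1 [ 0.5785 -0.3203] -0.0974 -0.044
s2 [ 0.4886 -0.3187] -0.0978 0.0458
corner [ 0.5825 -0.3344] -0.1113 -0.0483
-0.05660781488363833 0.0014667137625272559
```

Converted, -0.001 m is -0.02, 0.04 m is 0.8.

```bash
python3 nudge.py '[0, -0.02, 0.8, 0.004, 0, 0, 0, 0.6, 0, 0, 0, 0, 0.36, 0, 0, 0, 0, 0.08, 0, 0, 0, 0, 0.06, 0, 0, 0, 0, 0.03, 0, 0, 0, 0, 0, 0, 0]'
```

```text
t: 5.9
eef_pos: [0.5358, -0.2792, 0.0598]
tool_rot: [0.0, -0.698, 0.716, -0.001]
contact_force: [-0.2, 0.0, -3.4]
gripper_width: 0.663
grasp_force: 66.7
```

Converted, 0.001 m is 0.02.

```bash
python3 nudge.py '[0, 0, 0.02, 0, 0, 0, 0, 0.02, 0, 0, 0, 0, 0, 0, 0]'; python3 nudge.py '[0, 0, 0.02, 0, 0, 0, 0, 0, 0, 0]'
```

```text
t: 6.2
eef_pos: [0.5356, -0.279, 0.0576]
tool_rot: [0.0, -0.698, 0.716, -0.001]
contact_force: [-0.8, 0.8, 2.3]
gripper_width: 0.661
grasp_force: 67.4
t: 6.4
eef_pos: [0.5356, -0.279, 0.0576]
tool_rot: [0.0, -0.698, 0.716, -0.0]
contact_force: [-3.0, 2.6, 12.0]
gripper_width: 0.661
grasp_force: 68.6
```

Converted, 0.038 m is 0.76, -0.04 m is -0.8.

```bash
python3 nudge.py '[0, 0, 0, 0, 1, 0, 0, 0, 0, 1, 0, 0, 0, 0, 1, 0, 0, -0.6, 0, 1, 0, 0, -0.8, 0, 1, 0, 0, -0.8, 0, 1, -0.046, 0.76, 0, 0, 1, -0.046, 0.76, 0, 0, 1, -0.046, 0.76, 0, 0, 1, -0.046, 0.76, 0, 0, 1, -0.046, 0.76, 0, 0, 1]'
python3 nudge.py '[0, 0, 0, -0.147, 1, 0, 0, 0, -0.147, 1, 0, 0, 0, -0.147, 1, 0, 0, 0, -0.147, 1, 0, 0, 0, -0.147, 1, 0, 0, 0, -0.147, 1, 0, 0, 0, -0.147, 1, 0, 0, 0, -0.147, 1, 0, 0, 0, -0.147, 1, 0, 0, 0, -0.147, 1, 0, 0, 0, -0.147, 1, 0, 0, 0, 0, 1, 0, 0, 0, 0, 1]'
python3 - <<'E'
from h import *
T=pose();x=T[:3,0];print(T.round(4),np.degrees(np.arctan2(x[1],x[0])),bot.get_obs()["q"].round(2))
cv2.imwrite("pics/w3.png",bot.read_camera("wrist"))
np.save("T3.npy",T)
E
```

```text
t: 7.5
eef_pos: [0.344, -0.2622, 0.1658]
tool_rot: [0.0, -0.698, 0.716, -0.0]
contact_force: [-0.5, -0.1, -0.1]
gripper_width: 1.001
grasp_force: 0.0
t: 8.8
eef_pos: [0.3454, -0.2624, 0.1658]
tool_rot: [0.0, 1.0, 0.008, 0.0]
contact_force: [0.2, -1.1, 0.4]
gripper_width: 0.997
grasp_force: 0.0
[[ 9.999e-01  1.550e-02  1.000e-04  3.454e-01]
 [ 1.550e-02 -9.999e-01 -0.000e+00 -2.624e-01]
 [ 1.000e-04  0.000e+00 -1.000e+00  1.658e-01]
 [ 0.000e+00  0.000e+00  0.000e+00  1.000e+00]] 0.8903943612252446 [ 0.43  0.16  0.08  2.18 -0.02  0.8  -1.03]
```

View pics/w3.png

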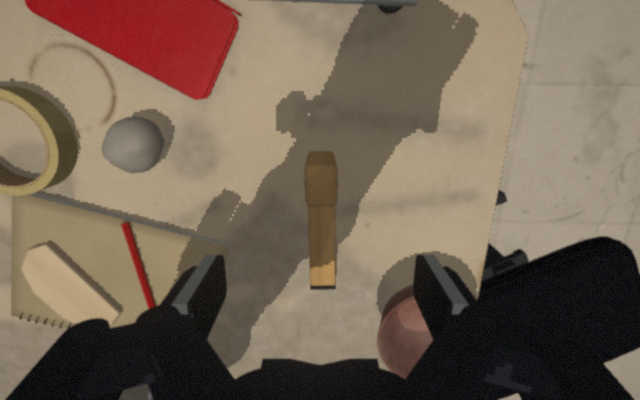

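Wrist view: the stick's grip spans (306–337, 152–206) and the tip is at (310–336, 288). The tool is nearly aligned with it.

Run:
```python
from h import *
T=np.load("T3.npy")
for n,p,z in(("outer",(320.5,152),.055),("t-",(306,164),.064),("t+",(336,164),.064),("b-",(306,206),.064),("b+",(338,206),.064),("tip-",(310,288),.022),("tip+",(336,288),.022)):
    print(n,atz("wrist",*p,z,T).round(4))
im=cv2.imread("pics/w3.png")[140:300,270:370];cv2.imwrite("pics/w3c.png",cv2.resize(im,None,fx=3.7,fy=3.7,interpolation=cv2.INTER_CUBIC))
```

```text
outer [ 0.3766 -0.2632  0.055 ]
t- [ 0.3688 -0.2522  0.064 ]
t+ [ 0.3692 -0.2752  0.064 ]
b- [ 0.3345 -0.2523  0.064 ]
b+ [ 0.3349 -0.2779  0.064 ]
tip- [ 0.2299 -0.2551  0.022 ]
tip+ [ 0.2303 -0.2817  0.022 ]
```

View pics/w3c.png

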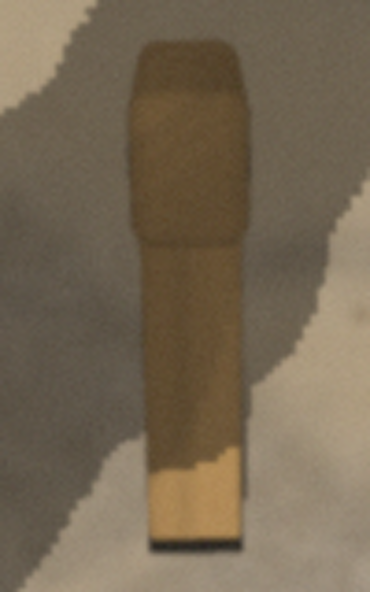

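Converted, 0.0066 m is 0.132, 0.0022 m is 0.044.

```bash
python3 nudge.py '[0.132, 0.044, 0, -0.016, 1, 0, 0, 0.8, 0, 1, 0, 0, 0.8, 0, 1, 0, 0, 0.8, 0, 1, 0, 0, 0.4, 0, 1, 0, 0, 0, 0, 1, 0, 0, 0, 0, 0, 0, 0, 0, 0, 0, 0, 0, 0, 0, 0, 0, 0, 0, 0, 0, 0, 0, 0, 0, 0, 0, 0, 0, 0, 0, 0, 0, 0, 0, 0, 0, 0, 0, 0, 0]' 110
```

```text
t: 10.25
eef_pos: [0.3527, -0.2647, 0.0268]
tool_rot: [0.0, 1.0, 0.018, 0.001]
contact_force: [-1.4, 0.2, 6.3]
gripper_width: 0.292
grasp_force: 107.4
```

```bash
python3 nudge.py '[0, 0, -0.8, 0, 0, 0, 0, -0.8, 0, 0, 0, 0, -0.8, 0, 0, 0.488, 0.572, 0, 0, 0, 0.488, 0.572, 0, 0, 0, 0.488, 0.572, 0, 0, 0, 0.488, 0.572, 0, 0, 0, 0.488, 0.572, 0, 0, 0, 0.488, 0.572, 0, 0, 0, 0.488, 0.572, 0, 0, 0, 0, 0, 0, 0, 0]'
python3 nudge.py '[0, 0, 0, 0.148, 0, 0, 0, 0, 0.148, 0, 0, 0, 0, 0.148, 0, 0, 0, 0, 0.148, 0, 0, 0, 0, 0.148, 0, 0, 0, 0, 0.148, 0, 0, 0, 0, 0.148, 0, 0, 0, 0, 0.148, 0, 0, 0, 0, 0.148, 0, 0, 0, 0, 0.148, 0, 0, 0, 0, 0.148, 0, 0, 0, 0, 0, 0, 0, 0, 0, 0, 0]'
python3 - <<'E'
from h import *
T=pose();x=T[:3,0];print(np.degrees(np.arctan2(x[1],x[0])),bot.get_obs()["q"].round(2))
O=np.array([.5367,-.222]);e=np.array([.0227,.9997]);n=np.array([-.9997,.0227])
d=T[:2,3]-O;print(d@e,d@n,T[2,3])
a=bot.read_camera("top")[110:325,200:490];cv2.imwrite("pics/t4.png",cv2.resize(a,None,fx=2.7,fy=2.7,interpolation=cv2.INTER_CUBIC))
E
```

```text
t: 11.35
eef_pos: [0.5321, -0.4614, 0.1455]
tool_rot: [0.001, 1.0, 0.017, 0.001]
contact_force: [-1.1, -0.9, -1.7]
gripper_width: 0.294
grasp_force: 108.6
t: 12.65
eef_pos: [0.5296, -0.4577, 0.1457]
tool_rot: [0.0, -0.701, 0.713, 0.0]
contact_force: [0.1, -0.0, -1.7]
gripper_width: 0.29
grasp_force: 108.4
-90.99476953830101 [ 0.28  0.65  0.52  1.59 -0.37  1.   -2.25]
-0.2357618819222157 0.0017237630396232592 0.14573660390453416
```

View pics/t4.png

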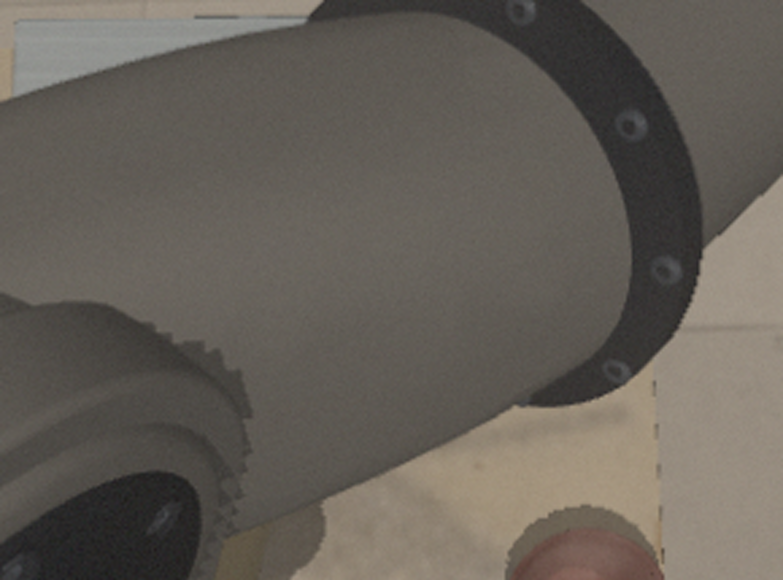

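Picture: the arm hides the stick and shelf in the top view, so that was my last useful look; from here on I'll rely on measured pose and force. Lowering the stick and beginning the push.

Converted, 0.03 m is 0.6, 0.0155 m is 0.31.

```bash
python3 nudge.py '[0, 0.01, 0.6, 0.005, 0, 0, 0, 0.6, 0, 0, 0, 0, 0.31, 0, 0, 0, 0, 0, 0, 0]'; python3 nudge.py '[-0.12, 0, 0, 0, 0, -0.12, 0, 0, 0, 0, -0.12, 0, 0, 0, 0, -0.12, 0, 0, 0, 0, -0.12, 0, 0, 0, 0, -0.12, 0, 0, 0, 0]'
```

```text
t: 13.1
eef_pos: [0.5282, -0.4571, 0.068]
tool_rot: [-0.0, -0.698, 0.716, 0.002]
contact_force: [-0.0, -1.3, -0.9]
gripper_width: 0.292
grasp_force: 108.5
t: 13.7
eef_pos: [0.5306, -0.4271, 0.073]
tool_rot: [-0.002, -0.697, 0.717, -0.005]
contact_force: [-0.3, -9.9, -1.3]
gripper_width: 0.289
grasp_force: 108.5
```

```bash
python3 nudge.py '[0, 0, 0, 0, 0, 0, 0, 0, 0, 0]'
python3 - <<'E'
from h import *
T=pose();O=np.array([.5367,-.222]);e=np.array([.0227,.9997]);n=np.array([-.9997,.0227]);d=T[:2,3]-O
print(d@e+.122,d@n,T.round(4));im=bot.read_camera("wrist");cv2.imwrite("pics/w5.png",im)
E
```

```text
t: 13.9
eef_pos: [0.5309, -0.4252, 0.0725]
tool_rot: [-0.001, -0.697, 0.717, -0.003]
contact_force: [-0.1, -7.2, -1.6]
gripper_width: 0.29
grasp_force: 108.5
-0.08129945972512301 0.0012208511006740787 [[-0.0272 -0.9996  0.0031  0.5309]
 [-0.9996  0.0271 -0.0058 -0.4252]
 [ 0.0058 -0.0032 -1.      0.0725]
 [ 0.      0.      0.      1.    ]]
```

Converted, -0.006 m is -0.12.

```bash
python3 nudge.py '[-0.12, 0, 0, 0, 0, -0.12, 0, 0, 0, 0, -0.12, 0, 0, 0, 0, -0.12, 0, 0, 0, 0, -0.12, 0, 0, 0, 0, -0.12, 0, 0, 0, 0, -0.12, 0, 0, 0, 0, -0.12, 0, 0, 0, 0, -0.12, 0, 0, 0, 0, -0.12, 0, 0, 0, 0]';python3 nudge.py '[-0.12, 0, 0, 0, 0, -0.12, 0, 0, 0, 0, -0.12, 0, 0, 0, 0, -0.12, 0, 0, 0, 0, -0.12, 0, 0, 0, 0, -0.12, 0, 0, 0, 0, -0.12, 0, 0, 0, 0, -0.12, 0, 0, 0, 0, 0, 0, 0, 0, 0, 0, 0, 0, 0, 0]'
python3 - <<'E'
from h import *
T=pose();O=np.array([.5367,-.222]);e=np.array([.0227,.9997]);n=np.array([-.9997,.0227]);d=T[:2,3]-O
print(d@e+.122,d@n,T.round(4))
E
```

```text
t: 14.95
eef_pos: [0.533, -0.3665, 0.0734]
tool_rot: [-0.001, -0.697, 0.717, -0.004]
contact_force: [0.1, -9.7, 4.5]
gripper_width: 0.29
grasp_force: 109.2
t: 15.95
eef_pos: [0.5346, -0.3168, 0.0728]
tool_rot: [0.0, -0.697, 0.717, -0.003]
contact_force: [0.7, -5.5, 2.6]
gripper_width: 0.293
grasp_force: 109.0
0.02719618782769828 -8.864511711389631e-05 [[-0.0275 -0.9996  0.0048  0.5346]
 [-0.9996  0.0275 -0.0043 -0.3168]
 [ 0.0042 -0.0049 -1.      0.0728]
 [ 0.      0.      0.      1.    ]]
```

```bash
f='eef_pos|contact'; python3 nudge.py '[-0.08, 0, 0, 0, 0, -0.08, 0, 0, 0, 0, -0.08, 0, 0, 0, 0]'|grep -E $f; python3 nudge.py '[-0.06, 0, 0, 0, 0, -0.06, 0, 0, 0, 0]'|grep -E $f;python3 nudge.py '[-0.04, 0, 0, 0, 0, -0.04, 0, 0, 0, 0]'|grep -E $f;python3 nudge.py '[-0.04, 0, 0, 0, 0, -0.04, 0, 0, 0, 0]'|grep -E $f;python3 nudge.py '[-0.04, 0, 0, 0, 0, -0.04, 0, 0, 0, 0]'|grep -E $f
```

```text
eef_pos: [0.5347, -0.3058, 0.073]
contact_force: [-0.1, -8.9, 2.8]
eef_pos: [0.5349, -0.2997, 0.0729]
contact_force: [-0.7, -7.9, 3.1]
eef_pos: [0.5349, -0.2955, 0.0728]
contact_force: [0.3, -3.9, 0.7]
eef_pos: [0.5349, -0.2908, 0.0724]
contact_force: [-0.3, -6.0, 0.9]
eef_pos: [0.5349, -0.2869, 0.0724]
contact_force: [-0.5, -7.4, 0.7]
```

```bash
f='eef_pos|contact'; for i in 1; do python3 nudge.py '[-0.04, 0, 0, 0, 0, 0, 0, 0, 0, 0]'|grep -E $f; python3 nudge.py '[-0.04, 0, 0, 0, 0, 0, 0, 0, 0, 0]'|grep -E $f;python3 nudge.py '[-0.04, 0, 0, 0, 0, 0, 0, 0, 0, 0]'|grep -E $f; done
```

```text
eef_pos: [0.5351, -0.285, 0.0725]
contact_force: [-0.5, -7.1, 1.5]
eef_pos: [0.5351, -0.2839, 0.0727]
contact_force: [0.0, -8.3, 1.2]
eef_pos: [0.5351, -0.2826, 0.0728]
contact_force: [0.4, -9.6, 0.7]
```

```bash
f='eef_pos|contact'; python3 nudge.py '[-0.04, 0, 0, 0, 0, 0, 0, 0, 0, 0]'|grep -E $f; python3 nudge.py '[-0.04, 0, 0, 0, 0, 0, 0, 0, 0, 0]'|grep -E $f;python3 nudge.py '[-0.02, 0, 0, 0, 0, 0, 0, 0, 0, 0, 0, 0, 0, 0, 0]'|grep -E $f
```

```text
eef_pos: [0.5352, -0.2813, 0.073]
contact_force: [-0.8, -11.6, 0.5]
eef_pos: [0.5352, -0.2801, 0.0731]
contact_force: [-0.6, -13.6, 1.7]
eef_pos: [0.5352, -0.2797, 0.0732]
contact_force: [-1.2, -13.6, 1.4]
```

Over the last 5.3 mm the force rose at 1.23 N/mm, which is the stop's spring rate, so the mould is firmly on the stop. Withdrawing the stick.

```bash
python3 nudge.py '[0.1, 0, 0, 0, 0, 0.1, 0, 0, 0, 0, 0.2, 0, 0, 0, 0, 0.2, 0, 0, 0, 0, 0.2, 0, 0, 0, 0, 0.2, 0, 0, 0, 0, 0.2, 0, 0, 0, 0, 0.2, 0, 0, 0, 0, 0.2, 0, 0, 0, 0, 0.2, 0, 0, 0, 0]'|grep -E 'eef|contact'; python3 nudge.py '[0.3, 0, 0, 0, 0, 0.3, 0, 0, 0, 0, 0.3, 0, 0, 0, 0, 0.3, 0, 0, 0, 0, 0.3, 0, 0, 0, 0, 0.3, 0, 0, 0, 0, 0.3, 0, 0, 0, 0, 0, 0, -0.8, 0, 0, 0, 0, -0.8, 0, 0, 0, 0, 0, 0, 0]'
python3 - <<'E'
from h import *
T=pose();x=T[:3,0];print(np.degrees(np.arctan2(x[1],x[0])),bot.get_obs()["q"].round(2))
cv2.imwrite("pics/w6.png",bot.read_camera("wrist"));np.save("T6.npy",T)
E
```

```text
eef_pos: [0.532, -0.3643, 0.0704]
contact_force: [0.3, -0.0, -2.3]
t: 20.35
eef_pos: [0.5314, -0.4724, 0.1568]
tool_rot: [0.0, -0.697, 0.717, -0.005]
contact_force: [-0.2, -0.8, -1.1]
gripper_width: 0.293
grasp_force: 109.3
-91.56274320608154 [ 0.3   0.65  0.53  1.56 -0.37  1.02 -2.24]
```

The manual's scale: shifts go in shares of 50 mm. Converting my numbers, -0.0305 m is -0.61, -0.0245 m is -0.49.

```bash
python3 nudge.py '[0, 0, 0, -0.148, 0, 0, 0, 0, -0.148, 0, 0, 0, 0, -0.148, 0, 0, 0, 0, -0.148, 0, 0, 0, 0, -0.148, 0, 0, 0, 0, -0.148, 0, 0, 0, 0, -0.148, 0, 0, 0, 0, -0.148, 0, 0, 0, 0, -0.148, 0, 0, 0, 0, -0.148, 0, 0, 0, 0, -0.148, 0, 0, 0, 0, 0, 0]'|grep -E 'eef|rot'; python3 nudge.py '[-0.49, -0.61, 0, 0, 0, -0.49, -0.61, 0, 0, 0, -0.49, -0.61, 0, 0, 0, -0.49, -0.61, 0, 0, 0, -0.49, -0.61, 0, 0, 0, -0.49, -0.61, 0, 0, 0, -0.49, -0.61, 0, 0, 0, 0, 0, 0, 0, 0, 0, 0, 0, 0, 0]'
python3 - <<'E'
from h import *
T=pose();cv2.imwrite("pics/w7.png",bot.read_camera("wrist"))
E
```

```text
eef_pos: [0.5284, -0.4682, 0.1489]
tool_rot: [-0.001, 1.0, 0.016, -0.001]
t: 22.5
eef_pos: [0.351, -0.2599, 0.1503]
tool_rot: [-0.0, 1.0, 0.014, 0.0]
contact_force: [0.1, -1.2, -2.5]
gripper_width: 0.295
grasp_force: 109.4
```

```bash
f='eef_pos|contact|rot'; python3 nudge.py '[0, 0, 0.8, 0, 0, 0, 0, 0.8, 0, 0, 0, 0, 0.5, 0, 0, 0, 0, 0.16, 0, 0, 0, 0, 0, 0, 0, 0, 0, 0, 0, 0]'|grep -E $f; python3 nudge.py '[0, 0, 0.06, 0, 0, 0, 0, 0, 0, 0]'|grep -E $f; python3 nudge.py '[0, 0, 0.06, 0, 0, 0, 0, 0, 0, 0]'|grep -E $f;  python3 nudge.py '[0, 0, 0.04, 0, 0, 0, 0, 0, 0, 0]'|grep -E $f
```

```text
eef_pos: [0.3522, -0.2611, 0.0381]
tool_rot: [0.0, 1.0, 0.015, 0.001]
contact_force: [-0.3, 0.7, -1.7]
eef_pos: [0.3519, -0.2606, 0.0351]
tool_rot: [0.0, 1.0, 0.015, 0.001]
contact_force: [0.1, 0.6, -1.7]
eef_pos: [0.3513, -0.2602, 0.0314]
tool_rot: [0.0, 1.0, 0.015, 0.0]
contact_force: [-0.3, -0.5, -1.2]
eef_pos: [0.3511, -0.2601, 0.0292]
tool_rot: [-0.0, 1.0, 0.015, -0.0]
contact_force: [-0.0, 0.2, -2.1]
```

```bash
f='eef_pos|contact|rot'; python3 nudge.py '[0, 0, 0.03, 0, 0, 0, 0, 0, 0, 0]'|grep -E $f; python3 nudge.py '[0, 0, 0.03, 0, 0, 0, 0, 0, 0, 0]'|grep -E $f
```

```text
eef_pos: [0.3513, -0.2603, 0.0278]
tool_rot: [0.0, 1.0, 0.015, 0.0]
contact_force: [0.3, 0.1, 1.2]
eef_pos: [0.3518, -0.2603, 0.0269]
tool_rot: [0.0, 1.0, 0.015, 0.0]
contact_force: [1.4, 1.3, 10.1]
```

```bash
python3 nudge.py '[0, 0, 0, 0, 1, 0, 0, 0, 0, 1, 0, 0, 0, 0, 1, 0, 0, 0, 0, 1, 0, 0, -0.4, 0, 1, 0, 0, -0.8, 0, 1, 0, 0, -0.8, 0, 1, 0, 0, -0.8, 0, 1, 0, 0.9, 0, 0, 1, 0, 0.9, 0, 0, 1, 0, 0.9, 0, 0, 1, 0, 0.9, 0, 0, 1, 0, 0.9, 0, 0, 1, 0, 0.9, 0, 0, 1, 0, 0.9, 0, 0, 1, 0, 0.9, 0, 0, 1, 0, 0, 0, 0, 1, 0, 0, 0, 0, 1]'
python3 - <<'E'
from h import *
a=bot.read_camera("top").astype(int);cv2.imwrite("pics/t8.png",a);b=cv2.imread("pics/top0.png").astype(int)
for n,(u0,u1,v0,v1) in dict(clay=(245,280,222,258),tape=(175,232,212,272),stick=(340,368,230,322),shelf=(332,384,132,172),moth=(395,442,182,246),roof=(210,320,120,165)).items():
    print(n,np.abs(a-b)[v0:v1,u0:u1].mean().round(1))
m=lambda i:cv2.inRange(cv2.cvtColor(i.astype(np.uint8),cv2.COLOR_BGR2HSV),(8,110,70),(25,255,255))[225:325,335:375]
for i in(b,a):
    ys,xs=np.nonzero(m(i));print(len(xs),xs.min()+335,xs.max()+335,ys.min()+225,ys.max()+225)
# shelf flap check: wrist view after withdrawal
T=np.load("T6.npy");print(bot.get_obs()["t"])
E
```

```text
t: 25.95
eef_pos: [0.3613, -0.6205, 0.1651]
tool_rot: [-0.001, 1.0, 0.015, -0.001]
contact_force: [0.7, 0.3, 0.6]
gripper_width: 0.999
grasp_force: 0.0
clay 2.6
tape 2.5
stick 20.6
shelf 2.5
moth 19.9
roof 2.4
909 344 360 241 315
445 343 358 241 315
26.0[ WARN:0@1.113] global loadsave.cpp:1063 imwrite_ Unsupported depth image for selected encoder is fallbacked to CV_8U.
```

```bash
python3 -c "
from station import bot
print(bot.hand_in())"
```

```text
the job is handed in; nothing more can be done
None
```

The mould is in the drying box, pressed onto the sprung stop at about 7 N by my estimate; the stick stands back at its old place, the clay ball and tape haven't moved, and the job was handed in at about 26 s. I had no view of the flap after drawing the stick out, so I couldn't confirm that it shut, and the hand-in gave no verdict.

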